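# Hook a jammed spacer out of a casting stand

## Robot

A 6-joint arm with a two-finger parallel gripper is mounted at the origin on a cart in front of the work surface, level with it; the furniture and walls round the work are solid. World frame = base frame: x ahead of the robot, y to its left, z up, the work surface at z = 0. Lengths are in m, angles in rad, forces in N, time in s.
With the tool pointing down it reaches from about 0.35 to 0.95 m from the base axis. Payload 17.4 kg.
Tool frame: the origin (TCP) lies at the very end of the fingers, on their centre line; the grasp point (between the pads) lies 19 mm behind it; z points along the fingers, x is the direction in which the jaws open and shut, and the axes are right-handed (so a half turn about z gives the same grasp; the last joint's range is limited). The gripper opens to 93 mm and grips with 3 to 60 N. Pads are 15 mm wide; open, the fingers measure 128 mm over their backs; the gripper's body (75 mm by 188 mm) begins 65 mm behind the grasp point.
Start: joints at [-1.263, 0.116, 1.442, -0, 1.584, -0.038], TCP at [0.229, -0.635, 0.219] pointing down, gripper open.
Joint ranges: [-2.83, 2.83], [-0.83, 2.19], [0.07, 2.5], [-1.14, 4.28], [0.01, 3], [-2.97, 2.97]. Speed limits (rad/s): [1.89, 1.89, 2.22, 3.14, 3.14, 3.14].

## Interface

Orientations are given as a 3x3 rotation matrix whose columns are the frame's x, y, z axes.
In Python, from bench import env gives the robot as it stands.
- The arm moves only by the tool step_arm, never from a script. Its argument "series" is a list of rows, each a list of 5 numbers: the closure, from 0 (fully open) to 1 (shut), then the shift along the tool's x, y, z in cm, then the turn about the tool's z in rad. In form: [[gripper, dx, dy, dz, yaw], ...]. A call has 1 to 12 rows; each row is the pose to reach, as a shift and turn from the pose measured when the call began, along the tool's axes at that moment; what a row does not reach only later rows make up. A row lasts 1/10 s, in which the tool goes at most 50 mm and 8.59 degrees, less where a joint would pass 70% of its speed; a pose out of reach is approached as far as the arm can. A call with a gripper value outside its range is refused whole. The fingers move at their own pace and stop on an object; the grip force is fixed at half the most. Time passes only in rows, so rows that repeat a pose let the fingers close. It gives the time, the measured TCP pose, the force and the opening at its end, in the units of the state.
- env.observe(): the state, without advancing time (a new reading comes with each control period).
- env.get_image(name): name is "scene" or "top"; returns the picture (420x560x3 uint8, red, green, blue); there is no depth.
- env.camera_model(name): a dict with "intrinsics" (3x3 intrinsics, pixels), "rvec" (rotation vector, rad) and "tvec" (3), from world to camera coordinates, as OpenCV has them. Camera axes: x right, y down, z forward; pixel columns grow to the right and rows downward; lengths in m; the calibration is good to about 2 mm. A picture is of the moment at which its call begins. camera_model takes no time and is no camera call.
- env.job_done(): hands the job in, once; it reports no verdict.
The state is a dict: "time_s": time; "joints": joint angles; "qvel": joint speeds; "tau": joint torques, N m; "eef_pos": TCP position; "tool_rot": TCP orientation; "ft_force": force on the tool from outside, world axes, zero at the start; "torque": the same for the moment, N m; "width": finger opening in m.
Only numpy, scipy, OpenCV 4.12 (cv2) and the standard library are available. Lean on these libraries where they do the work, as an engineer would, in place of code of your own. Each camera call takes 0.05 s, during which the arm holds its last target. There are 200 camera calls.

## Task

A small steel spacer bar is trapped at the bottom of the narrow slot of the grey casting stand, too narrow for the fingers. Take the hooked pick from its two-post rest, drop its hook into the slot behind the bar and drag the bar right out of the slot so that it lies wholly in the stand's tray, never touching the bar itself with the gripper. Then lay the pick back in the rest as it was, hook down and pointing the same way, and leave the beaker, bottle and dish where they are.

Things in the scene. Friction and masses are not known exactly. Their poses are not given: they have to be found in the camera images.
- stand: grey plastic casting stand, fixed: block with a narrow slot, open at its top and mouth, and a low tray before the mouth. Origin on the worktop under the middle of the mouth; +x runs into the slot, z up. Block x 0 to 110 mm, y -42 to +42, top at z = 48. Slot 16 mm wide, centred on y = 0, floor at z = 16, end wall at x = 98. The spacer must end in the tray
- slot_mouth (a point): point of the slot floor in the middle of the slot mouth, 16 mm above the worktop; axes as the stand. The tray lies on its -x side: floor flush with the slot floor, inside x -86 to 0 mm, y -38 to +38 mm, side and front rims 12 mm above that floor, 4 mm thick
- spacer: bare steel spacer bar, 44 x 11 x 12 mm (x, y, z), 45 g, lying loose on the slot floor, its length along the slot; origin in the centre of its underside. It starts with its centre 32 to 60 mm inside the mouth, so 16 to 44 mm are free behind it
- spacer_near (a point): middle of the spacer's end face at its x = -22 mm, 6 mm above its underside (the end towards the mouth at the start)
- spacer_far (a point): middle of the spacer's end face at its x = +22 mm, 6 mm above its underside (the end deep in the slot at the start)
- rest: bare metal tool rest, fixed: base 112 x 56 x 8 mm, two upright posts at x = -44 and +44 mm, each 8 mm thick, 80 mm free between them. Origin on the worktop under the centre; +x is the way the hook points when the pick lies in the rest. Fixed obstacles: an imager right of it (y < -0.63, x 0.31 to 0.68, 0.35 m high), a monitor (x 0.30 to 0.38, y -0.24 to 0.24, 0.37 m high)
- rest_seat (a point): middle of the rest between the posts, 90 mm above the worktop: the height on which the handle's underside lies. At both posts outward-leaning ears, reaching 14 mm above this point, about 26 mm apart at the bottom and 34 mm at the top, hold the handle sideways
- pick: loose hooked pick, 100 g: black bar handle 104 x 16 x 20 mm (x, y, z); from its +x end a 6 mm steel rod runs on, then bends straight down (-z) as a long hook. Origin in the centre of the handle's underside, handle top at z = 20 mm; the hook's leg stands at x = 110 mm, y = 0. It starts in the rest, axes along the rest's, origin within 4 mm of the seat point
- pick_tip (a point): lower end of the hook, at x = 110, y = 0, z = -65 mm of the pick; 6 mm thick, rounded
- beaker: small clear beaker, 44 mm wide, 58 mm high, origin under its centre; leave alone
- white_bottle: white bottle, 56 mm wide, 130 mm high, origin under its centre; leave alone
- petri: stacked pair of clear petri dishes, 61 mm wide, 30 mm high, origin under its centre; leave alone

How it is judged:
On the way, in this order (a step that is already met when the one before it is completed fails the run):
1. the pick is lifted out of the rest (z of pick in the frame of rest above 0.115 m), for 0.1 s.
2. the spacer is dragged wholly out of the slot into the tray (x of each of spacer_near, spacer_far in the frame of stand below 0.002 m and z of spacer in the frame of stand below 0.024 m and x of spacer in the frame of stand above -0.086 m), for 0.2 s.
At the end, for the whole second after the job is handed in: The spacer lies still in the tray, both ends outside the slot mouth (2 mm grace). The pick lies still in both notches of the rest (height within 5 mm of the seat, 10 mm sideways, 45 mm lengthwise), upright within 0.15 rad, hook down and pointing as at the start (x of each of spacer_near, spacer_far in the frame of stand below 0.002 m and x of spacer in the frame of stand above -0.086 m and y of spacer in the frame of stand between -0.038 and 0.038 m and z of spacer in the frame of stand between 0.01 and 0.03 m and linear speed of each of spacer, pick below 0.02 m/s and z of pick in the frame of rest between 0.085 and 0.095 m and x of pick in the frame of rest between -0.045 and 0.045 m and y of pick in the frame of rest between -0.01 and 0.01 m and x of pick_tip in the frame of rest above 0.05 m and angle between pick's own z axis and vertical below 0.15 rad); the robot touches nothing.
It fails at once if the gripper or arm touches the spacer (contact force between any of the fingers, the arm and spacer above 0.3 N).
It fails at once if the beaker, the bottle or the dish is moved more than 3 cm (distance of any of beaker, white_bottle, petri from where it was at the start of the episode above 0.03 m).
It also fails if it takes over 43 s, if anything falls off the work surface, if the arm or the gripper's body presses on something with over 40 N, if the wrist force passes 120 N, or if a joint passes its speed limit or range.

## Working session

There is one attempt and no reset: what is moved stays moved. The work goes in short steps, Python scripts to look and compute and a tool call to move; the robot and the scene stay as the last step left them, time stands still between calls to the robot, and variables do not carry over. Pictures are saved under pics/ and viewed, about 8 in all and at most 12, crops included, and the job is handed in when it is done.

Besides the shell and the picture viewer there is one more tool, called by a JSON object that holds its "fn" and its "kwargs", one argument or row to a line. step_arm: Moves the arm, as the interface text tells. Its arguments: {"type":"object","properties":{"series":{"type":"array"}},"required":["series"]}

```bash
mkdir -p pics; python3 - <<'E'
from bench import env
import cv2,numpy as np
for n in("scene","top"):
    cv2.imwrite(f"pics/{n}0.png",cv2.resize(env.get_image(n)[:,:,::-1],(800,600),interpolation=cv2.INTER_CUBIC))
    m=env.camera_model(n);R=cv2.Rodrigues(np.array(m["rvec"]))[0]
    print(n,m["intrinsics"],"pos",-R.T@np.array(m["tvec"]).ravel());print(R)
s=env.observe();print(s["time_s"],s["eef_pos"],s["tool_rot"],s["width"])
E
```

```text
scene [[496.65389312   0.         272.02388499]
 [  0.         496.65389312 207.51548663]
 [  0.           0.           1.        ]] pos [ 1.11144617 -0.42787741  1.22409423]
[[ 0.37594806  0.92655917  0.01229519]
 [ 0.83096791 -0.33123113 -0.44696562]
 [-0.41006754  0.17825277 -0.89446664]]
top [[541.06704472   0.         278.35872929]
 [  0.         541.06704472 208.68651831]
 [  0.           0.           1.        ]] pos [ 0.45637055 -0.18501419  1.41456832]
[[-0.00262951 -0.99990533 -0.01350591]
 [-0.99468885  0.004005   -0.10284967]
 [ 0.10289403  0.01316374 -0.99460522]]
0.1 [ 0.2286942  -0.63488729  0.21801572] [[ 3.38903272e-01 -9.40821165e-01 -3.28597474e-04]
 [-9.40820701e-01 -3.38903431e-01  9.34174847e-04]
 [-9.90254279e-04 -7.44360549e-06 -9.99999510e-01]] 0.0927275244362107
```

View pics/scene0.png

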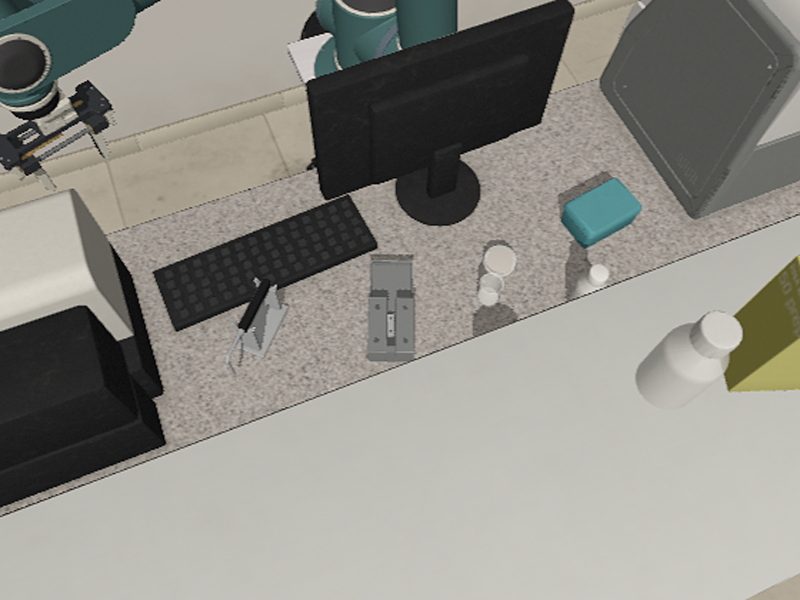

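View pics/top0.png

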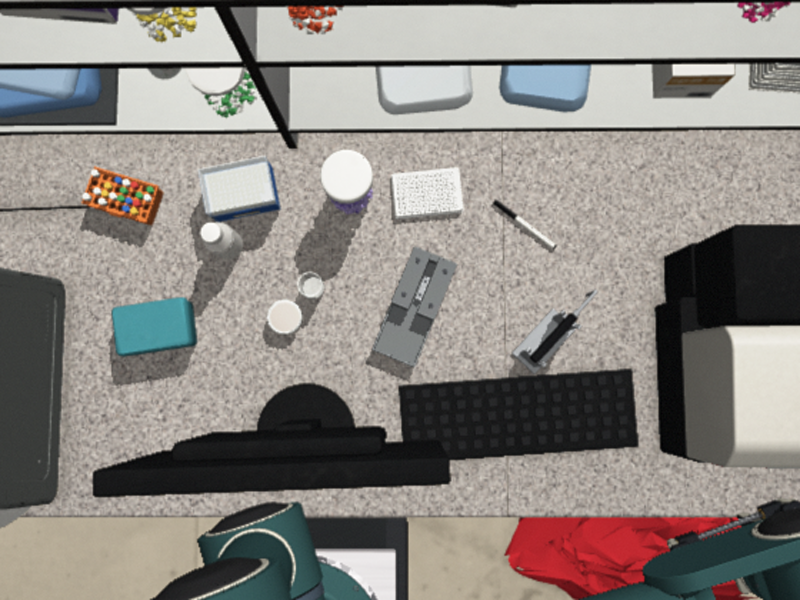

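The scene view shows the pick in the rest near (260,310) and the stand at (390,310). In the top view the rest is near (555,335) and the stand at (415,305). I'll enlarge both.

```bash
python3 - <<'E'
from bench import env
import cv2
a=env.get_image("top")[170:265,260:420,::-1]; cv2.imwrite("pics/topc.png",cv2.resize(a,None,fx=5,fy=5,interpolation=cv2.INTER_CUBIC))
a=env.get_image("scene")[175:265,150:300,::-1]; cv2.imwrite("pics/scenec.png",cv2.resize(a,None,fx=5,fy=5,interpolation=cv2.INTER_CUBIC))
E
```

```text
(no output)
```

View pics/topc.png

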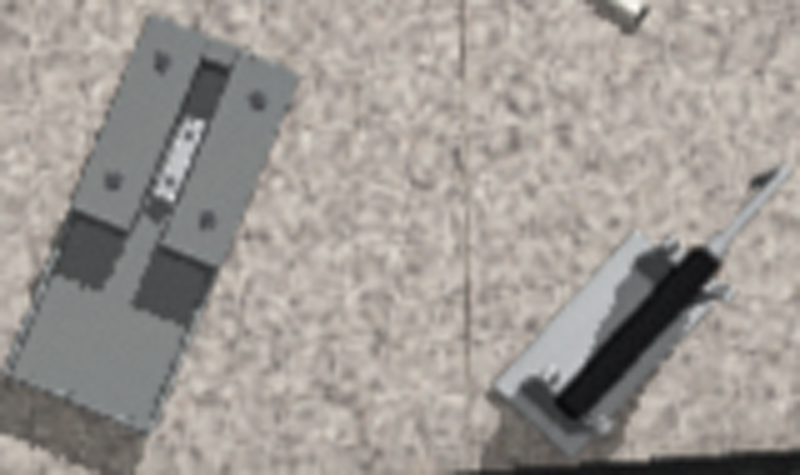

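View pics/scenec.png

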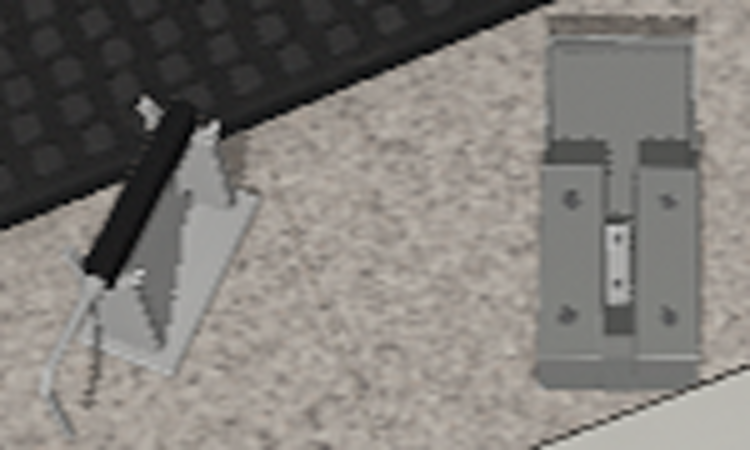

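```bash
cat > h.py <<'E'
from bench import env
import cv2,numpy as np
from scipy.optimize import least_squares
CM={n:env.camera_model(n) for n in("top","scene")}
OFF={"top":(260,170),"scene":(150,175)}
def proj(n,P):
    m=CM[n];return cv2.projectPoints(np.float64(P).reshape(-1,3),np.array(m["rvec"]),np.array(m["tvec"]),np.array(m["intrinsics"]),None)[0][:,0]
def crop2px(n,uv): return np.array(uv,float)/5-.4+OFF[n]
def world(p,P):
    c,s=np.cos(p[2]),np.sin(p[2]);P=np.float64(P)/1000
    return np.c_[p[0]+c*P[:,0]-s*P[:,1],p[1]+s*P[:,0]+c*P[:,1],P[:,2]]
def fit(obs,p0):
    f=lambda p:np.concatenate([(proj(n,world(p,[q[0] for q in l]))-crop2px(n,[q[1] for q in l])).ravel() for n,l in obs.items()])
    r=least_squares(f,p0,loss="soft_l1",x_scale=[.01,.01,.1]);return r.x,r.fun.reshape(-1,2)
def back(n,uv,z):
    f=lambda q:(proj(n,[q[0],q[1],z])-crop2px(n,[uv])).ravel()
    return least_squares(f,[.5,-.25]).x
E
python3 - <<'E'
from h import *
S={"top":[((110,42,48),(150,15)),((110,-42,48),(298,75)),((0,42,48),(75,208)),((0,-42,48),(217,268)),((-90,42,28),(5,375)),((-90,-42,28),(152,430))],
"scene":[((110,42,48),(702,357)),((110,-42,48),(540,357)),((0,42,48),(697,165)),((0,-42,48),(543,165)),((-90,42,28),(694,38)),((-90,-42,28),(552,38))]}
s,r=fit(S,[.5,-.2,-.4]);print("stand",s,r.round(1).tolist())
R={"top":[((-56,28,8),(495,388)),((56,28,8),(638,232)),((-56,-28,8),(575,447))],"scene":[((56,28,8),(172,368)),((-56,28,8),(258,195))]}
p,r=fit(R,[.45,-.45,-.7]);print("rest",p,r.round(1).tolist())
def loc(fr,w):
    c,q=np.cos(fr[2]),np.sin(fr[2]);d=np.array(w)-fr[:2];return (np.array([[c,q],[-q,c]])@d*1000).round(1)
for n,far,near in(("top",(198,120),(161,199)),("scene",(618,303),(618,222))):
    print("spacer",n,[loc(s,back(n,u,.028)) for u in(far,near)])
print("handle ends in rest frame", [loc(p,back("top",u,.11)) for u in((708,256),(568,408))],[loc(p,back("scene",u,.11)) for u in((98,278),(183,104))])
print("tip",loc(p,back("scene",(70,435),.025)),"elbow top",[loc(p,back(n,u,.105)) for n,u in(("top",(787,168)),("scene",(46,388)))])
# predicted
for n in CM:
    print(n,((proj(n,world(p,[(52,0,110),(-52,0,110),(110,0,25),(110,0,100)]))-OFF[n]+.4)*5).round().tolist())
E
```

```text
stand [ 0.57481421 -0.19075861 -0.38864802] [[-0.9, -0.8], [0.0, -0.6], [-2.2, 0.3], [0.2, 0.7], [-1.2, 0.1], [-0.2, 1.4], [-0.3, 0.7], [-0.8, 0.5], [0.2, 0.5], [-0.7, 0.2], [0.1, -0.0], [-1.9, -0.3]]
rest [ 0.52267449 -0.43094117 -0.74165843] [[-0.6, 0.2], [-0.6, -0.5], [-0.3, 3.0], [-0.7, 1.7], [-0.4, 0.3]]
spacer top [array([70.5, -3.4]), array([25.3, -1. ])]
spacer scene [array([69.7,  0.1]), array([22.8, -0. ])]
handle ends in rest frame [array([50.3,  1.4]), array([-49.9,   3. ])] [array([52.7,  5.2]), array([-49.6,   3.4])]
tip [108.1  -0.2] elbow top [array([109.4,   0.8]), array([112.1,   5.2])]
top [[713.0, 255.0], [570.0, 415.0], [751.0, 186.0], [786.0, 169.0]]
scene [[89.0, 273.0], [179.0, 98.0], [69.0, 438.0], [40.0, 384.0]]
```

```bash
python3 - <<'E'
from h import *
q=env.observe();print(q["joints"])
for z in(.219,.3,.35,.4,.45,.5,.55,.6,.65,.7,.75): print(z,(proj("scene",[.229,-.635,z])*800/560).round().tolist(),(proj("top",[.229,-.635,z])*800/560).round().tolist())
E
```

```text
[-1.26278579e+00  1.16287418e-01  1.44196514e+00  1.49769132e-05
  1.58402561e+00 -3.77877112e-02]
0.219 [[78.0, 172.0]] [[709.0, 530.0]]
0.3 [[59.0, 141.0]] [[731.0, 541.0]]
0.35 [[46.0, 121.0]] [[747.0, 549.0]]
0.4 [[32.0, 98.0]] [[764.0, 557.0]]
0.45 [[17.0, 74.0]] [[783.0, 567.0]]
0.5 [[0.0, 48.0]] [[804.0, 578.0]]
0.55 [[-18.0, 19.0]] [[828.0, 590.0]]
0.6 [[-38.0, -13.0]] [[855.0, 603.0]]
0.65 [[-60.0, -49.0]] [[885.0, 618.0]]
0.7 [[-85.0, -88.0]] [[920.0, 636.0]]
0.75 [[-113.0, -132.0]] [[960.0, 656.0]]
```

{"fn": "step_arm", "kwargs": {
  "series": [
    [0,-4,-2,0,0],
    [0,-8,-4,0,0],
    [0,-12,-6,0,0],
    [0,-15.8,-7.9,0,0.1],
    [0,-15,-12,0,0.24],
    [0,-14,-16.5,0,0.38],
    [0,-13.2,-21,0,0.52],
    [0,-12.5,-25.5,0,0.66],
    [0,-11.8,-30,0,0.8],
    [0,-11.1,-33.9,0,0.94],
    [0,-11.1,-33.9,0,1.088],
    [0,-11.1,-33.9,0,1.088]
  ]
}}

```text
time_s: 1.4
eef_pos: [0.5108, -0.4151, 0.2175]
tool_rot: [[-0.677, -0.736, -0.001], [-0.736, 0.677, 0.001], [-0.0, 0.002, -1.0]]
ft_force: [-0.8, -0.1, 0.2]
width: 0.0931
```

```bash
python3 - <<'E'
from h import *
q=env.observe();print(q["time_s"],q["joints"],q["eef_pos"],q["tool_rot"])
E
```

```text
1.4 [-7.21307726e-01  8.10691317e-02  1.48087092e+00  2.86358472e-04
  1.58143890e+00  1.59308519e+00] [ 0.51077895 -0.41509836  0.21753037] [[-6.76937601e-01 -7.36039507e-01 -1.15232058e-03]
 [-7.36040368e-01  6.76936210e-01  1.39464291e-03]
 [-2.46464754e-04  1.79224068e-03 -9.99998364e-01]]
```

{"fn": "step_arm", "kwargs": {
  "series": [
    [0,0,0,3,0],
    [0,0,0,6,0],
    [0,0,0,9,0],
    [0,0,0,11.5,0],
    [0,0,0,13.3,0],
    [0,0,0,13.3,0],
    [1,0,0,13.3,0],
    [1,0,0,13.3,0],
    [1,0,0,13.3,0],
    [1,0,0,13.3,0],
    [1,0,0,13.3,0],
    [1,0,0,13.3,0]
  ]
}}

```text
time_s: 2.6
eef_pos: [0.5107, -0.4149, 0.0847]
tool_rot: [[-0.677, -0.736, -0.001], [-0.736, 0.677, 0.001], [-0.0, 0.002, -1.0]]
ft_force: [-0.2, -0.3, 0.8]
width: 0.0494
```

```bash
python3 - <<'E'
from h import *
q=env.observe();print(q["time_s"],q["joints"],q["eef_pos"],q["width"],q["ft_force"])
a=env.get_image("scene")[175:265,150:300,::-1]; cv2.imwrite("pics/scene_g.png",cv2.resize(a,None,fx=5,fy=5,interpolation=cv2.INTER_CUBIC))
E
```

```text
2.6 [-7.21148993e-01  1.46287043e-01  1.62835342e+00  3.04614791e-04
  1.36847198e+00  1.59296410e+00] [ 0.51073064 -0.41491203  0.08474804] 0.04940396218800461 [-0.16693202 -0.29999447  0.79657353]
```

View pics/scene_g.png

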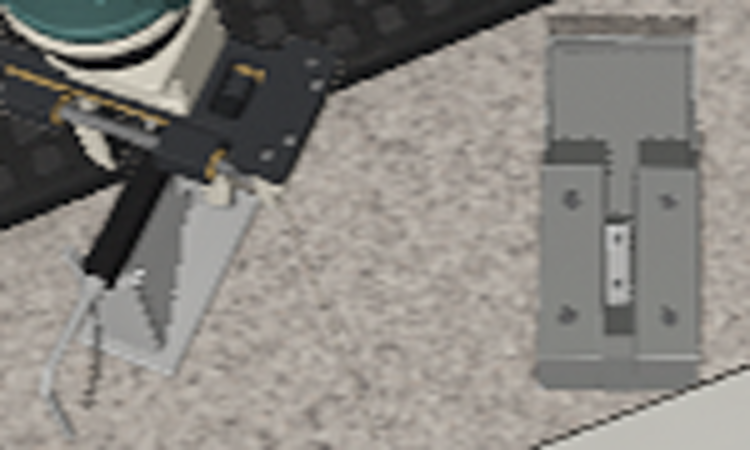

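{"fn": "step_arm", "kwargs": {
  "series": [
    [1,0,0,0,0],
    [1,0,0,0,0],
    [1,0,0,0,0],
    [1,0,0,0,0],
    [1,0,0,0,0],
    [1,0,0,0,0]
  ]
}}

```text
time_s: 3.25
eef_pos: [0.5107, -0.4149, 0.0846]
tool_rot: [[-0.677, -0.736, -0.001], [-0.736, 0.677, 0.001], [-0.0, 0.002, -1.0]]
ft_force: [0.6, -0.4, 0.3]
width: 0.0157
```

```bash
python3 - <<'E'
from h import *
D=[((-1.26278579,.116287418,1.44196514,1.58402561),(.2286942,-.63488729,.21801572)),((-.721307726,.0810691317,1.48087092,1.5814389),(.51077895,-.41509836,.21753037)),((-.721148993,.146287043,1.62835342,1.368472),(.51073064,-.41491203,.08474804))]
q=env.observe();print(q["time_s"],q["width"],q["eef_pos"],q["ft_force"])
def f(p):
    L1,L2,h,o,a=p;e=[]
    for j,x in D:
        r=L1*np.sin(j[1])+L2*np.sin(j[1]+j[2])+a; z=h+L1*np.cos(j[1])+L2*np.cos(j[1]+j[2])
        e+=[r*np.cos(j[0])-o*np.sin(j[0])-x[0],r*np.sin(j[0])+o*np.cos(j[0])-x[1],z-x[2]]
    return e
for fa in (0,):
    r=least_squares(lambda p:f(list(p)+[0]),[.5,.6,-.3,.03]);print(r.x,np.abs(r.fun).max())
E
```

```text
3.25 0.01565357076110265 [ 0.51066793 -0.4148871   0.08462437] [ 0.58120131 -0.42199405  0.27867321]
[ 0.23509555  0.64056662 -0.02138537  0.02554458] 0.0062654620112957415
```

{"fn": "step_arm", "kwargs": {
  "series": [
    [1,0,0,-2,0],
    [1,0,0,-5,0],
    [1,0,0,-8,0],
    [1,0,0,-12,0],
    [1,0,0,-16,0],
    [1,0,0,-16,-0.14],
    [1,-2,-1,-16,-0.28],
    [1,-4,-2,-16,-0.42],
    [1,-6,-3,-16,-0.56],
    [1,-8,-3.5,-16,-0.7],
    [1,-10,-4,-16,-0.84],
    [1,-10,-4,-16,-0.98]
  ]
}}

```text
time_s: 4.45
eef_pos: [0.6096, -0.3671, 0.2439]
tool_rot: [[0.242, -0.97, -0.001], [-0.97, -0.242, 0.002], [-0.002, 0.001, -1.0]]
ft_force: [0.9, -0.8, -0.9]
width: 0.0161
```

{"fn": "step_arm", "kwargs": {
  "series": [
    [1,0,0,0,-0.14],
    [1,0,0,0,-0.28],
    [1,0,0,0,-0.42],
    [1,0,0,0,-0.56],
    [1,0,0,0,-0.7],
    [1,0,0,0,-0.84],
    [1,0,0,0,-0.98],
    [1,0,0,0,-1.12],
    [1,0,0,0,-1.26],
    [1,0,0,0,-1.33],
    [1,0,0,0,-1.33]
  ]
}}

```text
time_s: 5.55
eef_pos: [0.6095, -0.3671, 0.2437]
tool_rot: [[1.0, 0.004, -0.002], [0.004, -1.0, 0.002], [-0.002, -0.002, -1.0]]
ft_force: [0.3, -0.2, -0.8]
width: 0.0158
```

```bash
python3 - <<'E'
from h import *
q=env.observe();print(q["time_s"],q["joints"],q["eef_pos"],q["tool_rot"],q["width"],q["tau"])
a=env.get_image("scene")[:,:,::-1];b=env.get_image("top")[:,:,::-1]
cv2.imwrite("pics/m1.png",cv2.resize(np.vstack([a[:280,50:450],b[180:400,110:510]]),(640,800))[:800]) if 0 else None
cv2.imwrite("pics/m1s.png",cv2.resize(a[0:270,80:440],(800,600),interpolation=cv2.INTER_CUBIC))
cv2.imwrite("pics/m1t.png",cv2.resize(b[150:420,110:470],(800,600),interpolation=cv2.INTER_CUBIC))
E
```

```text
5.55 [-5.78298749e-01  1.91975017e-01  1.31676373e+00  9.72229416e-04
  1.63549907e+00 -5.82700105e-01] [ 0.60953941 -0.36706861  0.2437255 ] [[ 0.99998863  0.00446101 -0.00168476]
 [ 0.00446481 -0.99998748  0.0022583 ]
 [-0.00167466 -0.00226579 -0.99999603]] 0.015771250432940954 [-4.88449296e-03 -7.94055605e+01 -6.31017494e+01  8.81771883e-02
  9.69545706e-02 -1.93322808e+00]
```

View pics/m1s.png

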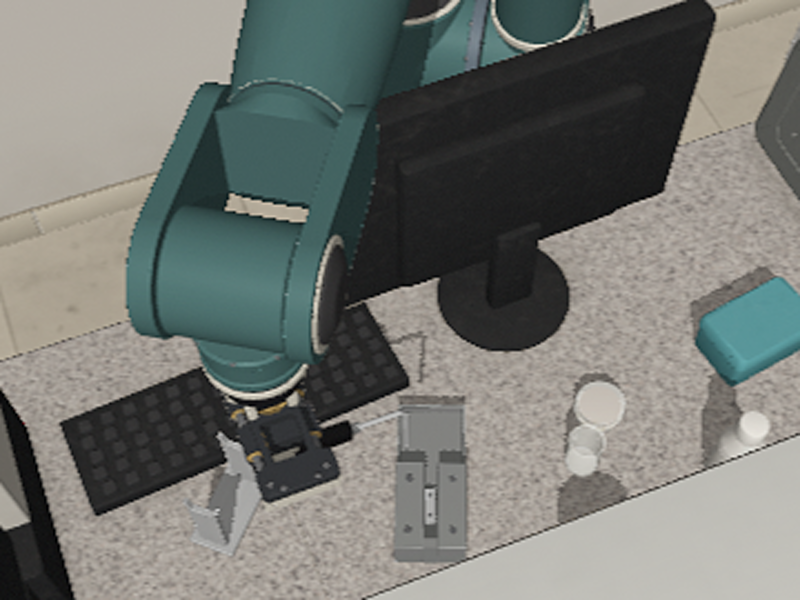

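View pics/m1t.png

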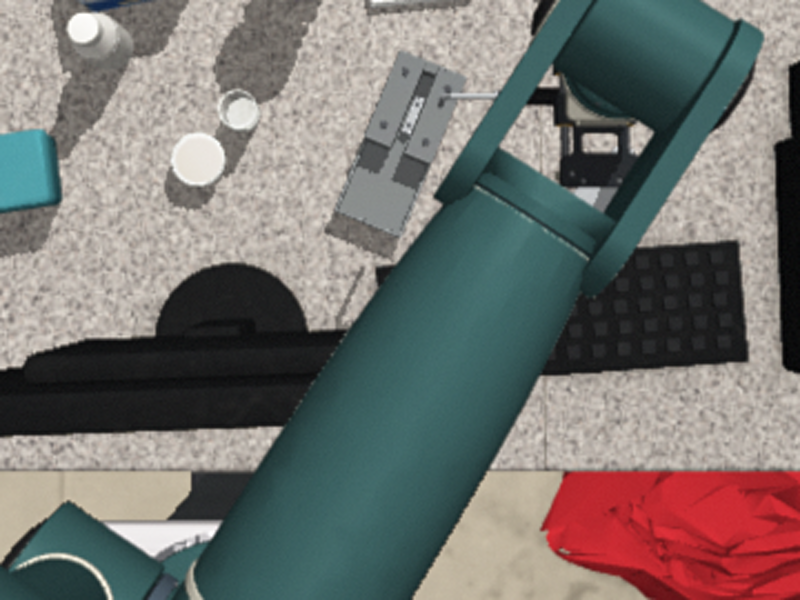

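```bash
python3 - <<'E'
from h import *
g=np.array([.6095,-.3671]);q1=-.578;n=np.array([-np.sin(q1),np.cos(q1)]);u=np.array([np.cos(q1),np.sin(q1)])
P=lambda s,w,z:[*(g+n*w+u*s),z]
r=least_squares(lambda p:(proj("scene",P(0,*p))-[228.5,132.8]).ravel(),[.07,.5]);print("cap w,z",r.x,r.fun)
c=lambda n,p:((proj(n,p)-([80,0] if n=="scene" else [110,150]))/.45).round().tolist()
print("top pred L,R",c("top",P(0,r.x[0],r.x[1])),c("top",P(0,-r.x[0],r.x[1])))
for z in(.45,.5,.55,.6): print(z,"top wrist",c("top",P(0,0,z)),"scene",c("scene",P(0,0,z)))
for y in(-.24,):print("mon corner",c("top",[.38,y,.37]),c("scene",[.38,y,.37]),c("scene",[.38,y,0.1]))
print("tip pred",c("top",[.6095,-.3671+.129,.184]),c("scene",[.6095,-.3671+.129,.184]))
D=[((-1.26278579,.116287418,1.44196514),(.2286942,-.63488729,.21801572)),((-.721307726,.0810691317,1.48087092),(.51077895,-.41509836,.21753037)),((-.721148993,.146287043,1.62835342),(.51073064,-.41491203,.08474804)),((-.578298749,.191975017,1.31676373),(.60953941,-.36706861,.2437255))]
def f(p):
    L1,A,B,h,o=p;e=[]
    for j,x in D:
        t=j[1]+j[2];r=L1*np.sin(j[1])+A*np.sin(t)+B*np.cos(t); z=h+L1*np.cos(j[1])+A*np.cos(t)-B*np.sin(t)
        e+=[r*np.cos(j[0])-o*np.sin(j[0])-x[0],r*np.sin(j[0])+o*np.cos(j[0])-x[1],z-x[2]]
    return e
r=least_squares(f,[.47,.6,.08,-.2,.03]);print(r.x,np.abs(r.fun).max())
E
```

```text
cap w,z [0.07051241 0.54832178] [0.00000000e+00 2.84217094e-14]
top pred L,R [[558.0, -9.0]] [[723.0, 95.0]]
0.45 top wrist [[615.0, 64.0]] scene [[254.0, 350.0]]
0.5 top wrist [[627.0, 54.0]] scene [[246.0, 316.0]]
0.55 top wrist [[640.0, 42.0]] scene [[237.0, 278.0]]
0.6 top wrist [[655.0, 29.0]] scene [[227.0, 236.0]]
mon corner [[455.0, 344.0]] [[315.0, 171.0]] [[332.0, 323.0]]
tip pred [[441.0, 105.0]] [[403.0, 447.0]]
[ 0.45689563  0.62013771  0.08081937 -0.16261409  0.02560677] 0.00026087088259763025
```

```bash
python3 - <<'E'
import numpy as np
from scipy.optimize import fsolve
L1,A,B,h,o=0.45689563,0.62013771,0.08081937,-0.16261409,0.02560677
T=.30
s0=np.array([.5748,-.1908]);yaw=-.3886
def info(g,z):
    R=np.hypot(*g);rp=np.sqrt(R*R-o*o);q1=np.arctan2(g[1],g[0])-np.arctan2(o,rp)
    f=lambda q:[L1*np.sin(q[0])+A*np.sin(q[1])+B*np.cos(q[1])-rp,h+L1*np.cos(q[0])+A*np.cos(q[1])-B*np.sin(q[1])-z]
    q=fsolve(f,[.2,1.7]);return q1,q
for th in(1.2,1.57,1.9,2.2,2.5,2.75,3.1):
  for sx in(-.008,.083):
    tip=s0+sx*np.array([np.cos(yaw),np.sin(yaw)]);g=tip-.129*np.array([np.cos(th),np.sin(th)])
    q1,(q2,t)=info(g,.083)
    out=[]
    for x in(.30,.35,.38):
        s=(g[0]-x)/np.cos(q1);out.append((round(s,3),round(g[1]-s*np.sin(q1),3),round(.083+T+s*np.tan(t-np.pi/2),3)))
    print(th,sx,g.round(3),"q1 %.2f q2 %.2f phi %.2f q6 %.2f"%(q1,q2,t,q1-th+1.571),out)
E
```

```text
1.2 -0.008 [ 0.521 -0.308] q1 -0.58 q2 0.03 phi 1.79 q6 -0.21 [(np.float64(0.263), np.float64(-0.165), np.float64(0.44)), (np.float64(0.204), np.float64(-0.197), np.float64(0.427)), (np.float64(0.168), np.float64(-0.217), np.float64(0.42))]
1.2 0.083 [ 0.605 -0.342] q1 -0.55 q2 0.23 phi 1.77 q6 -0.18 [(np.float64(0.358), np.float64(-0.155), np.float64(0.454)), (np.float64(0.299), np.float64(-0.186), np.float64(0.442)), (np.float64(0.264), np.float64(-0.204), np.float64(0.435))]
1.57 -0.008 [ 0.567 -0.317] q1 -0.55 q2 0.13 phi 1.78 q6 -0.55 [(np.float64(0.313), np.float64(-0.153), np.float64(0.449)), (np.float64(0.255), np.float64(-0.184), np.float64(0.437)), (np.float64(0.22), np.float64(-0.202), np.float64(0.429))]
1.57 0.083 [ 0.652 -0.351] q1 -0.53 q2 0.32 phi 1.75 q6 -0.53 [(np.float64(0.407), np.float64(-0.146), np.float64(0.455)), (np.float64(0.349), np.float64(-0.175), np.float64(0.445)), (np.float64(0.315), np.float64(-0.193), np.float64(0.439))]
1.9 -0.008 [ 0.609 -0.31 ] q1 -0.51 q2 0.20 phi 1.77 q6 -0.84 [(np.float64(0.354), np.float64(-0.138), np.float64(0.455)), (np.floa
[... 1587 characters left out ...]
] q1 -0.37 q2 0.48 phi 1.70 q6 -1.55 [(np.float64(0.505), np.float64(-0.089), np.float64(0.448)), (np.float64(0.451), np.float64(-0.108), np.float64(0.441)), (np.float64(0.419), np.float64(-0.12), np.float64(0.437))]
3.1 -0.008 [ 0.696 -0.193] q1 -0.31 q2 0.28 phi 1.76 q6 -1.84 [(np.float64(0.416), np.float64(-0.068), np.float64(0.461)), (np.float64(0.363), np.float64(-0.084), np.float64(0.451)), (np.float64(0.332), np.float64(-0.093), np.float64(0.445))]
3.1 0.083 [ 0.78  -0.228] q1 -0.32 q2 0.47 phi 1.70 q6 -1.84 [(np.float64(0.505), np.float64(-0.071), np.float64(0.45)), (np.float64(0.453), np.float64(-0.087), np.float64(0.443)), (np.float64(0.421), np.float64(-0.097), np.float64(0.438))]
```

{"fn": "step_arm", "kwargs": {
  "series": [
    [1,2.5,-0.6,0,-0.12],
    [1,5,-1.2,0,-0.24],
    [1,7,-1.8,0,-0.334],
    [1,8.5,-2.2,0,-0.334],
    [1,8.5,-2.2,2,-0.334],
    [1,8.5,-2.2,4,-0.334],
    [1,8.5,-2.2,6,-0.334],
    [1,8.5,-2.2,8,-0.334],
    [1,8.5,-2.2,9.5,-0.334],
    [1,8.5,-2.2,10.5,-0.334],
    [1,8.5,-2.2,11.2,-0.334],
    [1,8.5,-2.2,11.2,-0.334]
  ]
}}

```text
time_s: 6.85
eef_pos: [0.6942, -0.3447, 0.1311]
tool_rot: [[0.945, 0.328, -0.002], [0.328, -0.945, 0.003], [-0.001, -0.003, -1.0]]
ft_force: [-0.5, 0.1, -0.6]
width: 0.0157
```

```bash
python3 - <<'E'
from h import *
q=env.observe();print(q["time_s"],q["joints"].round(4) if hasattr(q["joints"],"round") else q["joints"],q["eef_pos"],q["tool_rot"],q["tau"],q["ft_force"])
a=env.get_image("scene")[170:270,205:325,::-1];b=env.get_image("top")[140:240,240:360,::-1]
k=lambda i:cv2.resize(i,(480,400),interpolation=cv2.INTER_CUBIC)
cv2.imwrite("pics/h1.png",cv2.resize(np.hstack([k(a)[:,:400],k(b)[:,:400]]),(800,400)))
E
```

```text
6.85 [-4.9420e-01  3.6570e-01  1.2896e+00  1.2000e-03  1.4895e+00 -8.2890e-01] [ 0.69423563 -0.3446862   0.13107637] [[ 0.94455496  0.32834573 -0.0022368 ]
 [ 0.32835088 -0.94455236  0.00255685]
 [-0.00127325 -0.00314954 -0.99999423]] [ 1.11612515e-02 -9.24068570e+01 -6.15789628e+01  7.36794854e-02
 -1.73352719e-01  1.87000347e-02] [-0.51854251  0.14496586 -0.64711645]
```

View pics/h1.png

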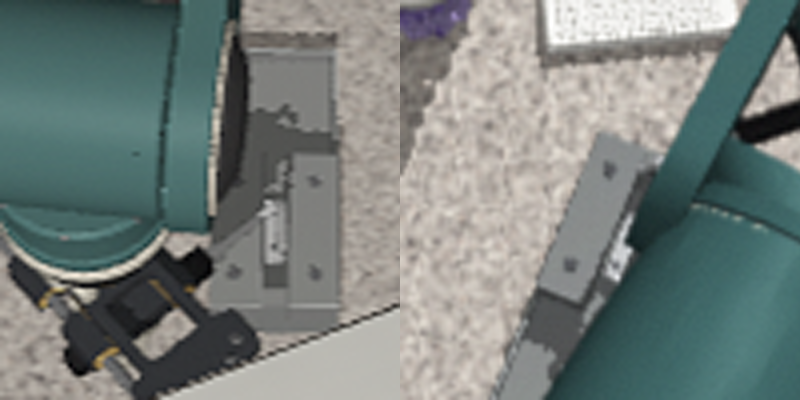

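```bash
python3 - <<'E'
from h import *
def bk(n,px,z): return least_squares(lambda q:(proj(n,[q[0],q[1],z])-px).ravel(),[.5,-.25]).x
for z in(.255,.262):
  print(bk("top",[110+445*.45,150+97*.45],z),bk("scene",[80+405*.45,411*.45],z))
a=cv2.imread("pics/m1s.png")[380:480,330:450];b=cv2.imread("pics/m1t.png")[60:160,400:520]
cv2.imwrite("pics/m1z.png",np.hstack([cv2.resize(i,(400,333),interpolation=cv2.INTER_CUBIC) for i in(a,b)]))
E
```

```text
[ 0.60869317 -0.23861889] [ 0.60692679 -0.23385028]
[ 0.60777364 -0.23829529] [ 0.61057105 -0.23525179]
```

View pics/m1z.png

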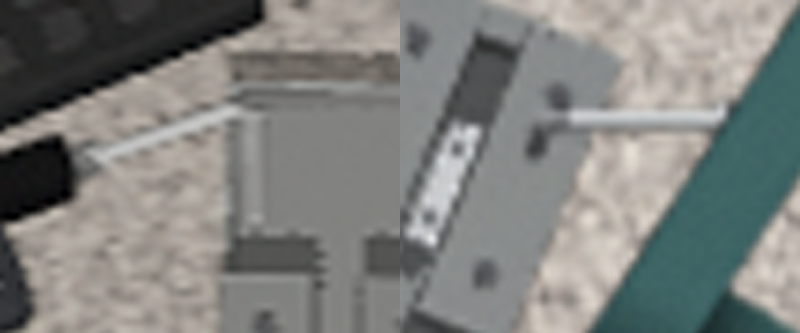

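{"fn": "step_arm", "kwargs": {
  "series": [
    [1,0,0,1,0],
    [1,0,0,1.8,0],
    [1,0,0,2.2,0],
    [1,0,0,2.5,0],
    [1,0,0,2.8,0],
    [1,0,0,3.0,0],
    [1,0,0,3.0,0]
  ]
}}

```text
time_s: 7.65
eef_pos: [0.6945, -0.3448, 0.1023]
tool_rot: [[0.945, 0.328, -0.001], [0.328, -0.945, 0.002], [-0.0, -0.002, -1.0]]
ft_force: [-0.5, -0.3, -0.7]
width: 0.0158
```

```bash
python3 - <<'E'
from h import *
q=env.observe();print(q["time_s"],q["joints"],q["tau"],q["ft_force"],q["torque"])
E
```

```text
7.65 [-4.94179830e-01  3.80286988e-01  1.31830902e+00  1.21596271e-03
  1.44474911e+00 -8.28988284e-01] [ 1.26074858e-03 -9.28386855e+01 -6.11204195e+01  7.29622948e-02
  1.94903207e-02  9.48157613e-04] [-0.45853188 -0.28456169 -0.67930575] [-0.00879123 -0.09821091 -0.01550134]
```

{"fn": "step_arm", "kwargs": {
  "series": [
    [1,0,0,0.5,0],
    [1,0,0,1.0,0],
    [1,0,0,1.4,0],
    [1,0,0,1.7,0],
    [1,0,0,1.9,0],
    [1,0,0,2.1,0],
    [1,0,0,2.1,0]
  ]
}}

```text
time_s: 8.35
eef_pos: [0.6944, -0.3447, 0.081]
tool_rot: [[0.945, 0.328, -0.001], [0.328, -0.945, 0.002], [-0.001, -0.002, -1.0]]
ft_force: [-0.2, -0.0, -2.0]
width: 0.0154
```

```bash
python3 - <<'E'
from h import *
q=env.observe();print(q["time_s"],q["joints"],q["tau"],q["ft_force"],q["torque"])
E
```

```text
8.35 [-4.94177267e-01  3.92896184e-01  1.33751161e+00  1.21877903e-03
  1.41333824e+00 -8.29003380e-01] [ 4.71977983e-04 -9.33659363e+01 -6.06600809e+01  7.26121617e-02
  2.54716555e-02  9.50887952e-04] [-0.18088949 -0.02110718 -2.01770858] [-0.01267888 -0.12967394 -0.04614234]
```

{"fn": "step_arm", "kwargs": {
  "series": [
    [1,-0.4,-0.35,0,0],
    [1,-0.9,-0.8,0,0],
    [1,-1.5,-1.32,0,0],
    [1,-2.1,-1.85,0,0],
    [1,-2.7,-2.38,0,0],
    [1,-3.3,-2.91,0,0],
    [1,-3.8,-3.35,0,0],
    [1,-3.8,-3.35,0,0]
  ]
}}

```text
time_s: 9.15
eef_pos: [0.6468, -0.3253, 0.0813]
tool_rot: [[0.945, 0.328, -0.001], [0.328, -0.945, 0.002], [-0.001, -0.002, -1.0]]
ft_force: [-0.0, 1.3, -0.6]
width: 0.0157
```

```bash
python3 - <<'E'
from h import *
q=env.observe();print(q["time_s"],q["joints"],q["tau"],q["ft_force"],q["torque"])
E
```

```text
9.15 [-5.01708547e-01  2.86102977e-01  1.47106038e+00  1.18707355e-03
  1.38651490e+00 -8.36540437e-01] [-6.08547893e-02 -8.49435997e+01 -5.89523041e+01  6.53552916e-02
  1.03087546e-01 -2.27736746e-02] [-0.04005451  1.30482727 -0.57252602] [-0.07942853 -0.14973033  0.00144599]
```

{"fn": "step_arm", "kwargs": {
  "series": [
    [1,-0.4,-0.35,0,0],
    [1,-0.9,-0.8,0,0],
    [1,-1.5,-1.32,0,0],
    [1,-2.1,-1.85,0,0],
    [1,-2.7,-2.38,0,0],
    [1,-3.2,-2.82,0,0],
    [1,-3.4,-3.0,0,0],
    [1,-3.4,-3.0,0,0]
  ]
}}

```text
time_s: 9.95
eef_pos: [0.6046, -0.308, 0.0816]
tool_rot: [[0.945, 0.328, -0.001], [0.328, -0.945, 0.002], [-0.001, -0.002, -1.0]]
ft_force: [-0.3, 0.2, -1.1]
width: 0.0154
```

```bash
python3 - <<'E'
from h import *
q=env.observe();print(q["time_s"],q["eef_pos"],q["joints"],q["tau"],q["ft_force"],q["torque"])
a=env.get_image("scene")[150:270,180:340,::-1];cv2.imwrite("pics/d1.png",cv2.resize(a,(800,600),interpolation=cv2.INTER_CUBIC))
E
```

```text
9.95 [ 0.6045934  -0.30803882  0.08156663] [-5.09289768e-01  1.91656968e-01  1.58243313e+00  1.10713432e-03
  1.36950832e+00 -8.44139688e-01] [-4.94488701e-02 -7.66481495e+01 -5.89327168e+01  7.14656850e-02
  1.26948785e-01 -9.78284661e-03] [-0.31348319  0.18222194 -1.09847897] [-0.03787179 -0.12985366 -0.00791389]
```

View pics/d1.png

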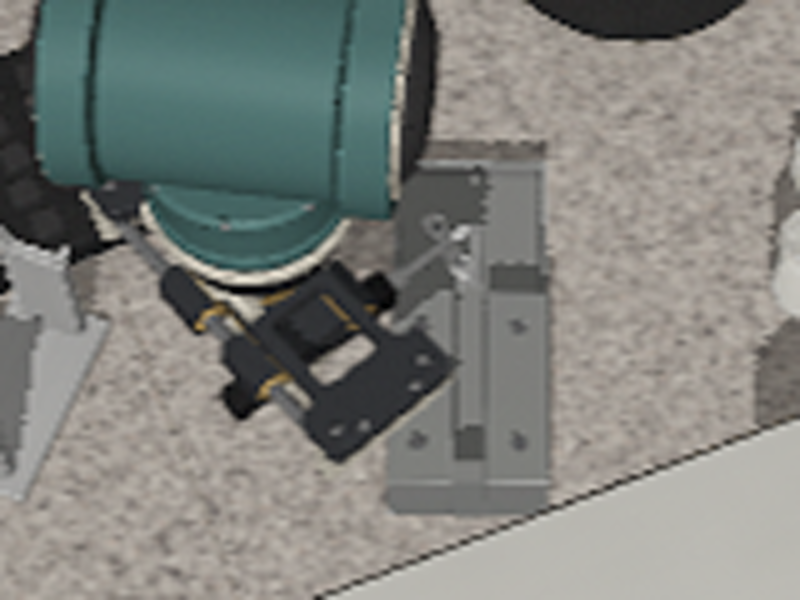

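```bash
python3 - <<'E'
from h import *
s=[.57481421,-.19075861,-.38864802]
c=lambda P:((proj("scene",P)-[180,150])*5+2).round().tolist()
print("mouth floor",c(world(s,[(0,-8,16),(0,8,16)])),"x=-10,-55 z28",c(world(s,[(-10,0,28),(-54,0,28)])))
g=np.array([.6046,-.308]);d=np.array([-.328,.945]);t=g+.129*d
print("tip",c([*t,.022]),"elbow",c([*t,.097]))
w=t-s[:2];C,S=np.cos(s[2]),np.sin(s[2]);print("tip stand",C*w[0]+S*w[1],-S*w[0]+C*w[1])
E
```

```text
mouth floor [[453.0, 318.0], [483.0, 318.0]] x=-10,-55 z28 [[468.0, 292.0], [468.0, 220.0]]
tip [[467.0, 291.0]] elbow [[469.0, 226.0]]
tip stand -0.013359250310629553 -0.0004308437467848338
```

{"fn": "step_arm", "kwargs": {
  "series": [
    [1,0,0,-1,0],
    [1,0,0,-3,0],
    [1,0,0,-6,0],
    [1,0,0,-10,0],
    [1,0,0,-14,0],
    [1,0,0,-16,0.14],
    [1,-2,1.2,-16,0.28],
    [1,-4.5,2.6,-16,0.42],
    [1,-7,4,-16,0.56],
    [1,-9.5,5.4,-16,0.7],
    [1,-12.4,7.0,-16,0.84],
    [1,-12.4,7.0,-16,0.98]
  ]
}}

```text
time_s: 11.2
eef_pos: [0.5089, -0.4178, 0.2424]
tool_rot: [[0.794, -0.608, -0.001], [-0.608, -0.794, 0.001], [-0.002, 0.0, -1.0]]
ft_force: [0.7, 0.8, -1.6]
width: 0.0157
```

{"fn": "step_arm", "kwargs": {
  "series": [
    [1,0,0,0,0.14],
    [1,0,0,0,0.28],
    [1,0,0,0,0.42],
    [1,0,0,0,0.56],
    [1,0,0,0,0.7],
    [1,0,0,0,0.84],
    [1,0,0,0,0.98],
    [1,0,0,0,1.12],
    [1,0,0,0,1.26],
    [1,0,0,0,1.4],
    [1,0,0,0,1.54],
    [1,0,0,0,1.66]
  ]
}}

```text
time_s: 12.4
eef_pos: [0.509, -0.4179, 0.2431]
tool_rot: [[-0.681, -0.733, -0.001], [-0.733, 0.681, 0.001], [0.0, 0.001, -1.0]]
ft_force: [-0.1, 0.1, -0.2]
width: 0.016
```

```bash
python3 - <<'E'
from h import *
q=env.observe();print(q["time_s"],q["eef_pos"],np.arctan2(q["tool_rot"][1][0],q["tool_rot"][0][0]),q["width"])
a=env.get_image("top")[170:275,250:400,::-1];b=env.get_image("scene")[170:275,150:300,::-1]
k=lambda i:cv2.resize(i,(800,560),interpolation=cv2.INTER_CUBIC)
cv2.imwrite("pics/e1.png",np.hstack([k(b)[:,400:],k(a)[:,:400]]))
E
```

```text
12.4 [ 0.50899537 -0.41786197  0.2431348 ] -2.319419272855976 0.015950957017611622
```

View pics/e1.png

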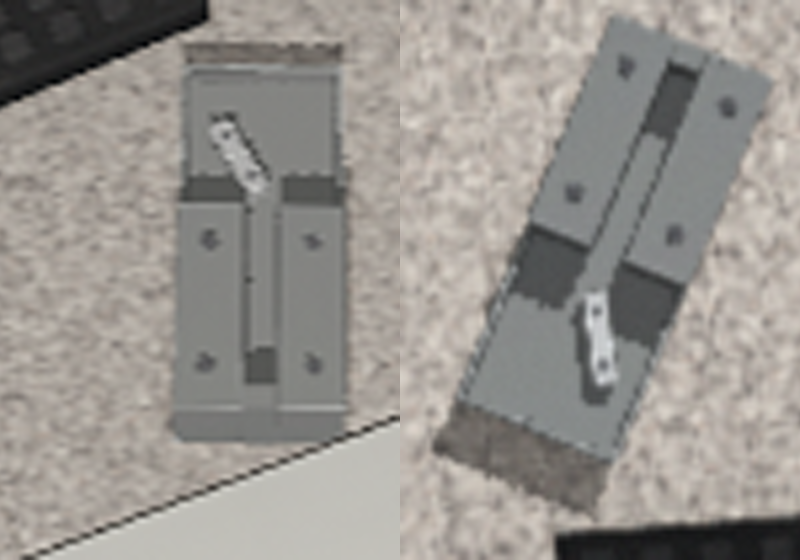

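```bash
python3 - <<'E'
from h import *
s=[.57481421,-.19075861,-.38864802]
C,S=np.cos(s[2]),np.sin(s[2])
def st(n,uv,z):
    px=np.array([(250+(uv[0]-400)/5.333) if n=="top" else 150+(uv[0]+400)/5.333,170+uv[1]/5.333])
    w=least_squares(lambda q:(proj(n,[q[0],q[1],z])-px).ravel(),[.5,-.25]).x-s[:2];return (np.array([C*w[0]+S*w[1],-S*w[0]+C*w[1]])*1000).round(1)
print("far",st("top",(596,294),.028),st("scene",(261,190),.028))
print("near",st("top",(602,383),.028),st("scene",(217,124),.028))
print("mouth floor edges check",st("scene",(182,204),.048),st("top",(530,226),.048),st("top",(684,287),.048))
E
```

```text
far [-17.2  -4.2] [-17.1   1.9]
near [-55.8 -22.9] [-54.7 -20.7]
mouth floor edges check [  1.2 -37.6] [-0.3 36.6] [  0.2 -42.1]
```

{"fn": "step_arm", "kwargs": {
  "series": [
    [1,-0.34,0.08,0,-0.005],
    [1,-0.34,0.08,3,-0.005],
    [1,-0.34,0.08,6,-0.005],
    [1,-0.34,0.08,9,-0.005],
    [1,-0.34,0.08,11.5,-0.005],
    [1,-0.34,0.08,13,-0.005],
    [1,-0.34,0.08,13,-0.005],
    [1,-0.34,0.08,13,-0.005]
  ]
}}

```text
time_s: 13.3
eef_pos: [0.5109, -0.415, 0.1142]
tool_rot: [[-0.674, -0.739, -0.0], [-0.739, 0.674, 0.0], [0.0, 0.0, -1.0]]
ft_force: [0.7, 0.1, 0.5]
width: 0.0159
```

{"fn": "step_arm", "kwargs": {
  "series": [
    [1,0,0,0.8,0],
    [1,0,0,1.6,0],
    [1,0,0,2.2,0],
    [1,0,0,2.6,0],
    [1,0,0,2.9,0],
    [1,0,0,2.95,0],
    [1,0,0,2.95,0]
  ]
}}

```text
time_s: 14.0
eef_pos: [0.511, -0.415, 0.0848]
tool_rot: [[-0.673, -0.739, -0.0], [-0.739, 0.673, -0.0], [0.0, 0.0, -1.0]]
ft_force: [-0.2, -1.1, -1.2]
width: 0.0157
```

{"fn": "step_arm", "kwargs": {
  "series": [
    [0,0,0,0,0],
    [0,0,0,0,0],
    [0,0,0,0,0],
    [0,0,0,0,0],
    [0,0,0,0,0],
    [0,0,0,0,0],
    [0,0,0,0,0],
    [0,0,0,0,0],
    [0,0,0,0,0],
    [0,0,0,0,0]
  ]
}}

```text
time_s: 15.0
eef_pos: [0.511, -0.415, 0.0848]
tool_rot: [[-0.673, -0.739, -0.0], [-0.739, 0.673, -0.0], [0.0, 0.0, -1.0]]
ft_force: [-0.4, 0.9, 0.2]
width: 0.0905
```

{"fn": "step_arm", "kwargs": {
  "series": [
    [0,0,0,-1,0],
    [0,0,0,-3,0],
    [0,0,0,-6,0],
    [0,0,0,-10,0],
    [0,0,0,-14,0],
    [0,3,3,-16,0],
    [0,5,6,-18,0],
    [0,7,9,-18,0],
    [0,9,12,-18,0],
    [0,11,14,-18,0],
    [0,11,14,-18,0]
  ]
}}

```text
time_s: 16.1
eef_pos: [0.3311, -0.4021, 0.2664]
tool_rot: [[-0.675, -0.738, 0.001], [-0.738, 0.675, -0.002], [0.001, -0.002, -1.0]]
ft_force: [0.2, -0.9, 0.2]
width: 0.0929
```

```bash
python3 - <<'E'
from h import *
q=env.observe();print(q["time_s"],q["eef_pos"],q["width"],q["ft_force"])
a=env.get_image("scene")[175:265,150:300,::-1];b=env.get_image("top")[170:265,260:420,::-1]
cv2.imwrite("pics/f1.png",np.hstack([cv2.resize(a,None,fx=5,fy=5,interpolation=cv2.INTER_CUBIC)[:,:400],cv2.resize(b,None,fx=5,fy=5,interpolation=cv2.INTER_CUBIC)[:450,400:]]))
E
```

```text
16.1 [ 0.33108932 -0.40205747  0.26640501] 0.09293639440157403 [ 0.19342901 -0.85468254  0.17659693]
```

View pics/f1.png

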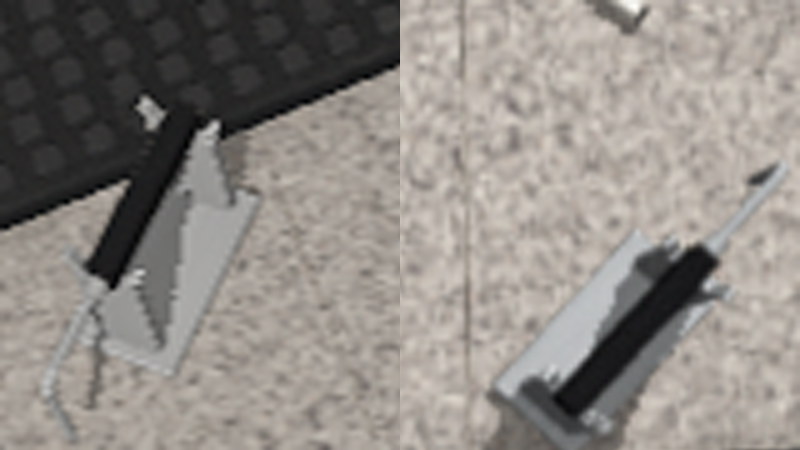

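The pick lies between the ears of both posts with its hook down. Its handle ends are at (185,110) and (100,280) in the scene view, and its tip is at (72,437), all within a few pixels of the start picture. I'm handing the job in.

```bash
python3 -c "
from bench import env
print(env.job_done())"
```

```text
the job is handed in; nothing more can be done
None
```

The spacer is out of the slot and lying in the tray, and the pick is back in its rest. I handed the job in with the robot's clock at about 16 s of the 43 s allowed.

**What I did:** I gripped the pick by the rear of its handle and lowered its hook into the slot behind the spacer. I then pulled it about 93 mm out through the mouth and laid the pick back at the pose I had taken it from.

**Last checks:**
- **Spacer:** it lies askew in the tray. Its ends are at about x = -17 mm and -55 mm in the stand frame, so both are well outside the slot. The near end is at about y = -22 mm, inside the tray. The two cameras disagreed by about 6 mm sideways on the far end (y = -4 against +2 mm), which doesn't matter here.
- **Pick:** it sits between the ears of both posts with the hook down and pointing as at the start, within a few pixels of the first picture. I judged this by eye and did not fit its final position.
- **Gripper:** it was open and clear, about 18 cm away from the pick.
- **Forces:** every wrist force reading was about 2 N or less, and I saw no sign of contact as the forearm passed over the monitor.

**Not directly checked:**
- Both cameras were blocked when the hook went into the slot, so I relied on calculated positions and force readings there.
- I did not measure the beaker, bottle and dish at the end; the arm never came near them.

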